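# Fit the battery and switch on the demonstration circuit

## Task

Power up the circuit board. First take the flat battery out of the wooden stand and lower it, without dropping it, into the cradle on the board so that it stands on the cradle floor; you will have to set it down and take it by its broad faces, because the stand leaves only its narrow ends free and the cradle only its faces. Then draw the lock-off bolt of the knife switch fully back and swing the blade down until it is fully home in its jaws; leave the glass block, the iron bar and the resistor where they are.

Things in the scene. Friction and masses are not known exactly. Their poses are not given: they have to be found in the camera images.
- board: Wooden demonstration board, 240 x 340 mm, top 15 mm above the desk, fixed to the desk. Origin on the desk under its centre, z up; in its own frame: the knife switch runs along x on the -y half (blade in the plane y = -95 mm), the battery cradle stands on the +y half, and a small lamp in its holder (top 61 mm above the desk) at x 80, y 105 mm. Brass strips on it are flush.
- cradle_floor (a point): Centre of the inner floor of the black battery cradle, 21 mm above the desk; axes as the board's, z up. The clear space is 67 mm along x and 27 mm along y. Along x it is closed by two end walls 66 mm high above this floor (8 mm thick, with 12 mm flared tops reaching 76 mm), 30 mm wide along y; along y there are only lips 10 mm high and 4 mm thick, above which both sides are open. The seated battery stands upright on this floor with its 62 mm width along x (either way round).
- battery: Flat upright battery: 62 mm (its x) x 22 mm (its y) x 63 mm high (z), about 0.15 kg, grey sleeve, black top, two brass tongues folded over the top and down the narrow ends. Origin at the centre of its underside, z up. It starts upright in one of the three slots of the stand.
- rack: Wooden stand fixed to the desk with three slots side by side (32 mm apart along its y, 26 mm wide, floor 8 mm above the desk), separated by 6 mm partitions that reach 70 mm above the desk and are 44 mm long along x, so that things standing in the slots stick out at both x ends. Base 60 (x) x 104 (y) mm. Origin on the desk under its centre. The battery's axes start parallel to the stand's.
- glass_block: Bystander: clear glass block 80 x 20 x 50 mm high, loose in another slot of the stand. Origin at the centre of its underside.
- iron_bar: Bystander: dark iron bar 78 x 20 x 38 mm high, loose in another slot of the stand. Origin at the centre of its underside.
- resistor: Bystander: resistor on a black base, 35 x 90 mm, 32 mm high, loose on the desk behind the stand. Origin at the centre of its underside.
- bolt (a joint): Travel of the lock-off bolt in m: 0 shot across the closing side of the raised blade (which then cannot come below about 1.75 rad), 0.030 drawn fully back. It slides along the board's +y with about 2 N of friction and stays where it is left. The blade is free beyond about 0.016.
- bolt_knob (a point): Middle of the black upright knob on the bolt: 14 mm diameter, 22 mm tall, z up, about 112 mm above the desk (moves with the bolt; axes as the board's). The bolt's axis lies 29 mm lower, its two steel guide lugs (18 mm wide along x, 4 mm thick, tops 91 mm above the desk) stand 26 and 48 mm to the -y side of the knob when the bolt is shot; the blade's plane is 82 mm to the -y side then.
- blade (a joint): Angle of the knife-switch blade in rad: 0 fully home, lying level between the jaw leaves and pointing along the board's -x; about 1.57 upright; 2.06 is the open stop, leaning back to +x. Starts open, between the bolt and the stop. A stiff hinge (0.15 N m of friction) holds it wherever it is left.
- blade_hinge (a point): The blade's hinge point, 45 mm above the desk; the hinge axis is the board's y (positive angle raises the blade from -x up to +z).
- blade_handle (a point): Middle of the blade's round black insulated handle, 148 mm from the hinge along the blade (18 mm diameter, straight part reaching from 120 to 167 mm, end at 179 mm from the hinge); its own -x axis points along the blade away from the hinge, its y is the board's y. With the blade home it is 45 mm above the desk, 30 mm above the board; the switch's base does not reach under it.

How it is judged (in metres and radians):
On the way, in this order (a step that is already met when the one before it is completed fails the run):
1. the battery stands upright on the cradle floor, let go, while the switch is still locked open (horizontal distance between battery and cradle_floor below 0.006 m and z of battery in the frame of cradle_floor below 0.003 m and angle between battery's own z axis and vertical below 0.08 rad and contact force between the fingers and battery below 0.1 N), for 0.2 s.
2. the lock-off bolt is drawn back (value of joint bolt above 0.025 m), for 0.1 s.
3. the blade is fully home in its jaws (value of joint blade below 0.04 rad), for 0.2 s.
At the end, for the whole second after the job is handed in: The battery stands upright in the cradle (within 6 mm of its centre, less than 3 mm above its floor, tilted less than 0.08 rad, its width within 0.15 rad of the cradle's length) at rest, the bolt is drawn at least 23 mm back and the blade is within 0.04 rad of fully home (horizontal distance between battery and cradle_floor below 0.006 m and z of battery in the frame of cradle_floor below 0.003 m and angle between battery's own z axis and vertical below 0.08 rad and angle between the x axis of battery and the x axis of cradle_floor, either way round below 0.15 rad and linear speed of battery below 0.02 m/s and value of joint bolt above 0.023 m and value of joint blade below 0.04 rad); the robot touches nothing.
It fails at once if the battery is dropped into the cradle (faster than 0.35 m/s between its walls) (horizontal distance between battery and cradle_floor below 0.01 m and z of battery in the frame of cradle_floor below 0.06 m and linear speed of battery above 0.35 m/s).
It fails at once if a bystander is disturbed: the glass block, the iron bar or resistor moved more than 20 mm (distance of any of glass_block, iron_bar, resistor from where it was at the start of the episode above 0.02 m).
It also fails if it takes over 72 s, if anything falls off the work surface, if the arm or the gripper's body presses on something with over 40 N, if the wrist force passes 120 N, or if a joint passes its speed limit or range.

## Robot

A 6-joint arm with a two-finger parallel gripper is mounted at the origin on the work surface. World frame = base frame: x ahead of the robot, y to its left, z up, the work surface at z = 0. Lengths are in m, angles in degrees, forces in N, time in s.
With the tool pointing down it reaches from about 0.25 to 0.725 m from the base axis. Payload 9.7 kg.
Tool frame: the origin (TCP) lies on the front face of the gripper's body, between the roots of the fingers; the fingertips stand manip.nose_length ahead of it and the grasp point (between the pads) lies 54 mm ahead of it (manip.nose_length is the distance from the TCP to the fingertips, in m); z points along the fingers, y is the line along which they close (so a half turn about z gives the same grasp; the last joint's range is limited). The gripper opens to 85 mm and grips with 20 to 120 N. Pads are 22 mm wide; open, the fingers measure 114 mm over their backs; the gripper's body (76 mm by 85 mm) begins 54 mm behind the grasp point. The pads swing forward as they close: fully open they stand 13 mm farther back than shut.
Start: joints at [76.203, 4.979, 10.078, 95.1, 0, 90], TCP at [0.131, 0.534, 0.304] pointing down, gripper open.
Joint ranges: [-179.16, 179.16], [-48.56, 103.87], [-65.8, 70.77], [-126.05, 130.52], [-82.76, 87.17], [-180, 180]. Speed limits (degrees/s): [127.2, 127.2, 147.25, 180, 180, 180].

## Interface

Orientations are given as a 3x3 rotation matrix whose columns are the frame's x, y, z axes.
In Python, from workcell import manip gives the robot as it stands. The module is installed in compiled form; this text tells all that it offers.
- The arm moves only by the shell command python3 -m jog 'ROWS' [FORCE]. ROWS is JSON, one flat list of numbers, 7 for each row, row after row: the shift along the tool's x, y, z in m, then the turn, a rotation vector about the tool's x, y, z in rad, then the opening, from -1 (shut) to 1 (fully open). In form: [dx, dy, dz, rx, ry, rz, fingers, dx, dy, dz, rx, ry, rz, fingers, ...]. A call has 1 to 12 rows; each row shifts and turns the commanded pose from where the row before left it, along the tool's axes as they then stand; what a row does not reach is not made up. A row lasts 1/10 s, in which the tool goes at most 50 mm and 8.59 degrees, less where a joint would pass 70% of its speed; a pose out of reach is approached as far as the arm can. A call with a gripper value outside its range is refused whole. The fingers move at their own pace and stop on an object; FORCE is the grip in N (left out, the last holds). Time passes only in rows, so rows that do not move let the fingers close. It gives the time, the measured TCP pose, the force, the opening and the grip force at its end, in the units of the state.
- manip.observe(): the state, without advancing time (a new reading comes with each control period).
- manip.camera(name): name is "scene" or "side" or "wrist"; returns the picture (420x560x3 uint8, red, green, blue); there is no depth.
- manip.camera_info(name): a dict with "mtx" (3x3 intrinsics, pixels), "distortion" ([k1, k2, p1, p2, k3] as OpenCV has them; the pictures are not rectified), "eye" and "rotation" of the camera in the world. Camera axes: x right, y up, looking along -z (the intrinsics and any distortion apply to the point x, -y, -z); pixel columns grow to the right and rows downward; lengths in m; the calibration is good to about 2 mm. A picture is of the moment at which its call begins: read the wrist's pose just before it. camera_info takes no time and is no camera call; for the wrist camera it gives the pose at the moment of the call.
- manip.hand_in(): hands the job in; it is judged then, once.
Trained networks look in the newest picture that a camera, given by its name, has taken for a name from the list of things; names that differ only in an ending like _2 or _b are one class to them, and where a whole thing is asked for, a point or a joint stands for the part that bears it (a point fixed in the world has none). Each returns a list of dicts, best first, with "conf" (0 to 1); they miss things now and then, are a little off and sometimes report something else, mostly with a low value. They report only what shows in the picture. A call takes as long as a camera call.
- manip.spot_in(name, camera): "bbox" ([left, top, right, bottom] in pixels, round what is visible of it).
- manip.outline_of(name, camera): "region" (420x560 bool, what is visible of it) and "bbox" ([left, top, right, bottom] in pixels, round what is visible of it).
- manip.tip_of(name, camera): "centre" ([column, row] in pixels: a listed point, or the origin of a listed thing).
The state is a dict: "t": time; "joint_pos": joint angles; "qvel": joint speeds; "joint_torque": joint torques, N m; "eef_pos": TCP position; "tcp_rot": TCP orientation; "contact_force": force on the tool from outside, world axes, zero at the start; "wrist_torque": the same for the moment, N m; "width": finger opening in m; "grasp_force": force on a finger pad.
Only numpy, scipy, OpenCV 4.12 (cv2) and the standard library are available. Lean on these libraries where they do the work, as an engineer would, in place of code of your own. Each camera call takes 0.05 s, during which the arm holds its last target. There are 200 camera calls.

## Working session

There is one attempt and no reset: what is moved stays moved. The work goes in short steps, Python scripts to look and compute and a shell command to move; the robot and the scene stay as the last step left them, time stands still between calls to the robot, and variables do not carry over. Pictures are saved under pics/ and viewed, at most 12 in all, crops included, and the job is handed in when it is done.

```bash
mkdir -p pics; ls; cat > h.py <<'E'
import numpy as np, cv2
from workcell import manip
def ray(cam,px):
    i=manip.camera_info(cam); K=np.array(i["mtx"]);d=np.array(i["distortion"])
    u=cv2.undistortPoints(np.array([[px]],float),K,d)[0,0]
    return np.array(i["eye"]),np.array(i["rotation"])@np.array([u[0],-u[1],-1.])
def at_z(cam,px,z):
    e,r=ray(cam,px); return e+r*(z-e[2])/r[2]
def proj(cam,P):
    i=manip.camera_info(cam); p=(np.atleast_2d(P)-np.array(i["eye"]))@np.array(i["rotation"])
    p=p*[1,-1,-1]
    return cv2.projectPoints(p,np.zeros(3),np.zeros(3),np.array(i["mtx"]),np.array(i["distortion"]))[0][:,0]
def tri(pairs):
    A=np.zeros((3,3));b=np.zeros(3)
    for c,px in pairs:
        e,r=ray(c,px); r=r/np.linalg.norm(r); M=np.eye(3)-np.outer(r,r); A+=M;b+=M@e
    return np.linalg.solve(A,b)
E
python3 - <<'E'
from h import *
s=manip.observe(); print(s["eef_pos"],np.round(s["tcp_rot"],3).tolist(),s["width"],manip.nose_length)
for c in("scene","side"):
    im=manip.camera(c); cv2.imwrite(f"pics/{c}0.png",im[...,::-1])
    i=manip.camera_info(c);print(c,np.round(i["eye"],3),np.round(i["rotation"],2).tolist())
    for n in "board cradle_floor battery rack glass_block iron_bar resistor bolt_knob blade_hinge blade_handle".split():
        r=manip.tip_of(n,c)
        print(n,[(np.round(q["centre"]).tolist(),round(q["conf"],2)) for q in r[:2]])
print(s["t"],manip.observe()["t"])
E
```

```text
pics
[0.13113876 0.5339852  0.30314948] [[-0.971, 0.239, -0.0], [0.239, 0.971, -0.001], [-0.0, -0.001, -1.0]] 0.08552256625084066 0.0726
scene [ 0.976 -0.377  0.836] [[0.63, -0.61, 0.48], [0.78, 0.5, -0.38], [-0.01, 0.61, 0.79]]
board [([350.0, 180.0], 0.9), ([377.0, 153.0], 0.62)]
cradle_floor [([376.0, 151.0], 0.75)]
battery [([226.0, 267.0], 0.73)]
rack []
glass_block []
iron_bar [([216.0, 275.0], 0.83), ([378.0, 151.0], 0.69)]
resistor [([261.0, 329.0], 0.8), ([227.0, 266.0], 0.31)]
bolt_knob [([363.0, 164.0], 0.53)]
blade_hinge [([334.0, 195.0], 0.6)]
blade_handle [([350.0, 167.0], 0.62)]
side [ 0.434 -0.823  0.844] [[0.99, 0.1, -0.11], [-0.15, 0.68, -0.72], [-0.0, 0.73, 0.69]]
board [([238.0, 176.0], 0.63)]
cradle_floor [([229.0, 145.0], 0.86)]
battery [([263.0, 292.0], 0.73)]
rack [([268.0, 307.0], 0.67)]
glass_block [([269.0, 320.0], 0.88)]
iron_bar [([269.0, 304.0], 0.6)]
resistor [([342.0, 298.0], 0.62)]
bolt_knob [([260.0, 145.0], 0.42)]
blade_hinge [([258.0, 185.0], 0.93)]
blade_handle [([276.0, 139.0], 0.83), ([258.0, 144.0], 0.68)]
0.0 1.1
```

```bash
python3 -c "
import cv2,numpy as np
a=cv2.imread('pics/scene0.png');b=cv2.imread('pics/side0.png');print(a.shape)"
```

```text
(420, 560, 3)
```

View pics/scene0.png

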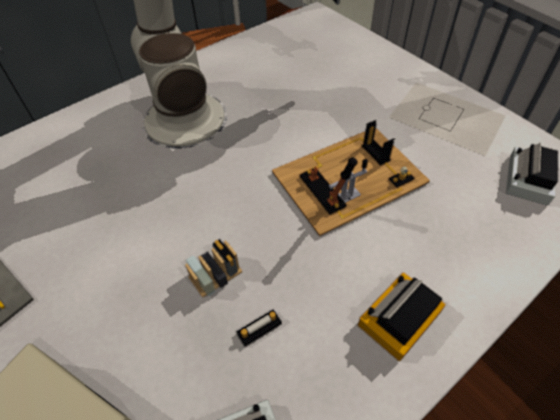

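View pics/side0.png

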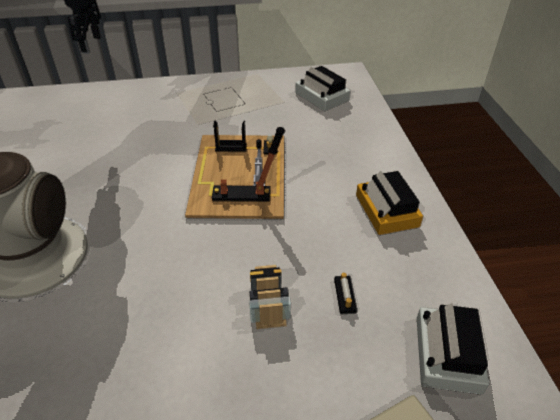

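Both views agree. The battery is in the stand slot nearest the board (scene 226,267; side 263,292). The cradle is at scene (377,151), and the switch on the board's near half has its blade leaning back. I'll locate everything next.

```bash
python3 - <<'E'
from h import *
T=dict(cradle=((376,151),(229,145),.021),battery=((226,267),(263,292),.008),hinge=((334,195),(258,185),.045),handle=((350,167),(276,139),.18),knob=((363,164),(260,145),.112),board=((350,180),(238,176),0),iron=((216,275),(269,304),.008),res=((261,329),(342,298),0))
for n,(a,b,z) in T.items(): print(n,np.round(tri([("scene",a),("side",b)]),3),np.round(at_z("scene",a,z),3),np.round(at_z("side",b,z),3))
print("corners")
for c,p in(("side",[(203,135),(285,135),(285,218),(187,218)]),("scene",[(272,173),(371,125),(428,180),(320,231)])):
    for q in p: print(c,q,np.round(at_z(c,q,.015)[:2],3))
for c in("scene","side"):
    manip.camera(c)
    for n in("board","rack","battery"):
        for r in manip.outline_of(n,c)[:1]:
            k=cv2.findContours(r["region"].astype(np.uint8),0,2)[0]; k=max(k,key=cv2.contourArea)
            if n=="board":
                pts=np.float32([at_z(c,p[0].astype(float),.015)[:2] for p in k]); print(c,n,cv2.minAreaRect(pts))
            print(c,n,r["conf"],r["bbox"])
E
```

```text
cradle [0.478 0.324 0.021] [0.479 0.323 0.021] [0.477 0.327 0.021]
battery [ 0.507 -0.188  0.003] [ 0.513 -0.192  0.008] [ 0.504 -0.188  0.008]
hinge [0.533 0.114 0.045] [0.533 0.114 0.045] [0.533 0.114 0.045]
handle [0.577 0.105 0.185] [0.574 0.109 0.18 ] [0.578 0.112 0.18 ]
knob [0.548 0.185 0.116] [0.545 0.189 0.112] [0.549 0.188 0.112]
board [ 0.492  0.216 -0.006] [0.497 0.209 0.   ] [0.49  0.212 0.   ]
iron [ 0.513 -0.22   0.006] [ 0.515 -0.221  0.008] [ 0.512 -0.22   0.008]
res [ 0.67  -0.214 -0.013] [ 0.675 -0.217  0.   ] [ 0.666 -0.222  0.   ]
corners
side (203, 135) [0.406 0.397]
side (285, 135) [0.643 0.36 ]
side (285, 218) [0.585 0.018]
side (187, 218) [0.352 0.054]
scene (272, 173) [0.358 0.058]
scene (371, 125) [0.392 0.395]
scene (428, 180) [0.635 0.355]
scene (320, 231) [0.576 0.032]
scene board ((0.48545172810554504, 0.21848469972610474), (0.3596455454826355, 0.26712870597839355), 80.84561920166016)
scene board 0.6 [272.2, 123.2, 428.5, 238.0]
scene rack 0.78 [188.1, 239.5, 241.8, 297.5]
scene battery 0.84 [212.1, 243.9, 239.5, 277.0]
side board ((0.4993456304073334, 0.24154607951641083), (0.4217544198036194, 0.24215321242809296), 79.94779968261719)
side board 0.93 [183.7, 120.4, 286.3, 219.7]
side rack 0.91 [255.7, 264.3, 285.0, 330.2]
side battery 0.74 [253.8, 269.0, 280.5, 292.4]
```

```bash
python3 -m jog '[-0.032,-0.0365,0,0,0,0,1,-0.032,-0.0365,0,0,0,0,1,-0.032,-0.0365,0,0,0,0,1,-0.032,-0.0365,0,0,0,0,1,-0.032,-0.0365,0,0,0,0,1,-0.032,-0.0365,0,0,0,0,1,-0.032,-0.0365,0,0,0,0,1,-0.032,-0.0365,0,0,0,0,1,-0.032,-0.0365,0,0,0,0,1,-0.032,-0.0365,0,0,0,0,1,-0.032,-0.0365,0,0,0,0,1,-0.032,-0.0365,0,0,0,0,1]' 30
python3 -m jog '[-0.035,-0.035,0,0,0,0,1,-0.035,-0.035,0,0,0,0,1,-0.035,-0.035,0,0,0,0,1,0,0,0,0,0,0.145,1,0,0,0,0,0,0.145,1,0,0,0,0,0,0.145,1,0,0,0,0,0,0.145,1,0,0,0,0,0,0.145,1,0,0,0,0,0,0.145,1,0,0,0,0,0,0.145,1,0,0,0,0,0,0.145,1]'
python3 - <<'E'
from h import *
s=manip.observe(); print(s["joint_pos"])
im=manip.camera("wrist"); cv2.imwrite("pics/w1.png",im[...,::-1])
for n in "battery rack glass_block iron_bar resistor".split():
    for r in manip.outline_of(n,"wrist")[:1]:
        k=max(cv2.findContours(r["region"].astype(np.uint8),0,2)[0],key=cv2.contourArea)
        print(n,r["conf"],r["bbox"],cv2.minAreaRect(k))
    print(n,[(q["centre"],q["conf"]) for q in manip.tip_of(n,"wrist")[:1]])
E
```

```text
t: 2.7
eef_pos: [0.4, 0.015, 0.3042]
tcp_rot: [[-0.971, 0.239, 0.001], [0.239, 0.971, 0.0], [-0.001, 0.0, -1.0]]
contact_force: [2.1, 0.6, 0.3]
width: 0.0857
grasp_force: 0.0
t: 3.8
eef_pos: [0.4765, -0.1098, 0.3039]
tcp_rot: [[-0.163, 0.987, 0.0], [0.987, 0.163, -0.0], [-0.0, 0.0, -1.0]]
contact_force: [0.4, -0.2, 0.0]
width: 0.0854
grasp_force: 0.0
[-1.29795663e+01 -3.36567431e+00  1.64327250e+00  9.50039388e+01
 -1.05222980e-03  6.76239858e+01]
battery 0.98 [267.9, 233.6, 325.3, 283.0] ((298.65386962890625, 258.73077392578125), (63.933860778808594, 39.61545944213867), 11.309932708740234)
battery [([297.2, 246.1], 0.82)]
rack 0.83 [261.9, 224.2, 326.6, 336.8] ((299.6199951171875, 242.8400115966797), (53.397300720214844, 28.442785263061523), 10.304845809936523)
rack [([290.3, 265.2], 0.75)]
glass_block 0.63 [249.6, 285.8, 321.9, 327.9] ((287.5240783691406, 305.37725830078125), (72.13617706298828, 34.13433074951172), 11.09372329711914)
glass_block []
iron_bar 0.67 [258.9, 259.5, 331.3, 298.1] ((293.11767578125, 280.0294189453125), (69.60772705078125, 27.163990020751953), 14.03624439239502)
iron_bar [([290.5, 269.7], 0.95)]
resistor 0.78 [407.9, 250.7, 448.1, 292.2] ((424.60003662109375, 270.3000183105469), (31.75216293334961, 37.565940856933594), 26.56505012512207)
resistor [([417.8, 286.5], 0.78)]
```

View pics/w1.png

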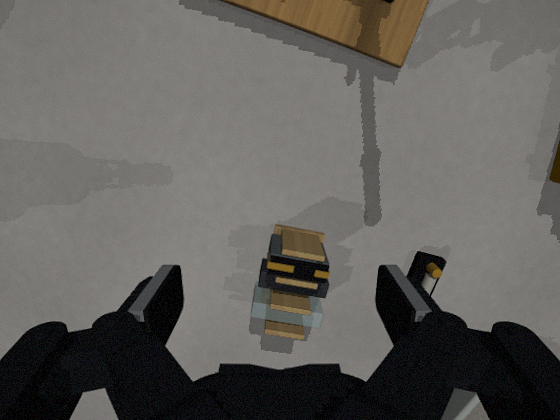

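The wrist view shows the stand at (297,285), turned about 10° clockwise in the image. The battery's two tongues are at (281,268) and (315,273).

```bash
python3 - <<'E'
from h import *
for p in((281,268),(321,273),(298,270)): print(at_z("wrist",p,.071))
print(at_z("wrist",(297.2,246.1),.008),at_z("wrist",(290.5,269.7),.008))
a=[at_z("wrist",p,.070)[:2] for p in((261,298),(321,323))]
E
```

```text
[ 0.49208066 -0.1887477   0.071     ]
[ 0.53295962 -0.18737833  0.071     ]
[ 0.50935937 -0.18801647  0.071     ]
[ 0.51190788 -0.1882416   0.008     ] [ 0.50970522 -0.2201848   0.008     ]
```

```bash
python3 -m jog '[-0.0413,0.0104,0.02,0,0,0,1,-0.0413,0.0104,0.02,0,0,0,1,0,0,0.03,0,0,0.13,1,0,0,0.03,0,0,0,1,0,0,0,0,0,0,1]'
python3 - <<'E'
from h import *
s=manip.observe()
im=manip.camera("wrist"); cv2.imwrite("pics/w2.png",im[...,::-1])
for n in "battery rack".split():
    for r in manip.outline_of(n,"wrist")[:1]:
        print(n,r["conf"],r["bbox"])
    print(n,[(q["centre"],q["conf"]) for q in manip.tip_of(n,"wrist")[:1]])
E
```

```text
t: 4.85
eef_pos: [0.5095, -0.1875, 0.1997]
tcp_rot: [[-0.04, 0.999, -0.006], [0.999, 0.04, 0.002], [0.003, -0.006, -1.0]]
contact_force: [-0.7, -0.3, -0.1]
width: 0.0853
grasp_force: 0.0
battery 0.83 [232.7, 188.5, 330.2, 249.6]
battery [([281.3, 202.8], 0.94)]
rack 0.75 [240.8, 175.6, 324.9, 337.5]
rack [([277.8, 235.3], 0.94)]
```

View pics/w2.png

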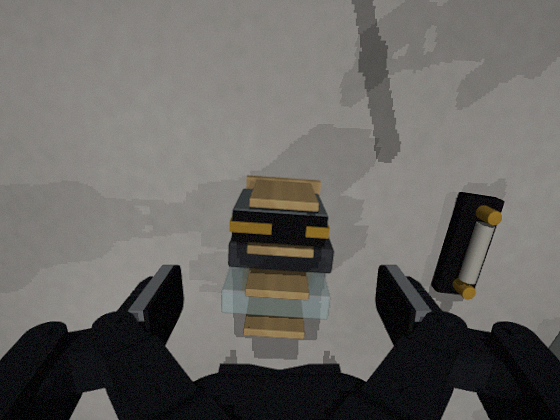

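Close view: the battery's tongues run from (231,227) to (329,232), so about 2.5° of turn is left.

```bash
python3 - <<'E'
from h import *
s=manip.observe();R=np.array(s["tcp_rot"]);p0=np.array(s["eef_pos"])
a,b=at_z("wrist",(231,227),.071),at_z("wrist",(329,232),.071)
print(a,b,np.linalg.norm(b-a),(a+b)/2,np.degrees(np.arctan2(*(b-a)[1::-1])),R.T@((a+b)/2-p0), at_z("wrist",(281.3,202.8),.008))
E
```

```text
[ 0.48065949 -0.1907824   0.071     ] [ 0.54506886 -0.19161739  0.071     ] 0.06441479074255621 [ 0.51286417 -0.19119989  0.071     ] -0.7427288828491632 [-0.00335569  0.00066511  0.13508059] [ 0.51416978 -0.19054712  0.008     ]
```

```bash
python3 -m jog '[-0.0035,0.001,0.02,0,0,0.05,1,0,0,0.025,0,0,0,1,0,0,0.025,0,0,0,1,0,0,0.025,0,0,0,1,0,0,0.005,0,0,0,1,0,0,0,0,0,0,0.3,0,0,0,0,0,0,0.3,0,0,0,0,0,0,0.3,0,0,0,0,0,0,0.3,0,0,0,0,0,0,0.3]' 30
```

```text
t: 6.1
eef_pos: [0.513, -0.1915, 0.1059]
tcp_rot: [[0.01, 1.0, 0.003], [1.0, -0.01, -0.001], [-0.001, 0.003, -1.0]]
contact_force: [0.3, 0.5, 6.9]
width: 0.0615
grasp_force: 34.5
```

```bash
python3 -m jog '[0,0,-0.01,0,0,0,0.3,0,0,-0.02,0,0,0,0.3,0,0,-0.025,0,0,0,0.3,0,0,-0.025,0,0,0,0.3,0,0,-0.02,0,0,0,0.3,0,0,0,0,0,0,0.3]'
```

```text
t: 6.7
eef_pos: [0.5132, -0.1915, 0.2076]
tcp_rot: [[0.01, 1.0, 0.005], [1.0, -0.01, -0.002], [-0.002, 0.005, -1.0]]
contact_force: [-0.5, -0.4, -1.2]
width: 0.0615
grasp_force: 33.7
```

```bash
python3 -m jog '[0.03,-0.02,0,0,0,0,0.3,0.03,-0.02,0,0,0,0,0.3,0.03,-0.02,0,0,0,0,0.3,0.03,-0.02,0,0,0,0,0.3,0,0,0.03,0,0,0,0.3,0,0,0.03,0,0,0,0.3,0,0,0.025,0,0,0,0.3,0,0,0.015,0,0,0,0.3,0,0,0.004,0,0,0,0.3,0,0,0,0,0,0,0.3,0,0,0,0,0,0,0.3]'
```

```text
t: 7.8
eef_pos: [0.4335, -0.0704, 0.1001]
tcp_rot: [[0.01, 1.0, 0.0], [1.0, -0.01, -0.0], [-0.0, 0.0, -1.0]]
contact_force: [-0.7, -0.3, -1.5]
width: 0.0618
grasp_force: 33.8
```

```bash
python3 -m jog '[0,0,0.001,0,0,0,0.3,0,0,0.0005,0,0,0,0.3,0,0,0,0,0,0,0.3]'; python3 -m jog '[0,0,0.001,0,0,0,0.3,0,0,0,0,0,0,0.3]'
```

```text
t: 8.1
eef_pos: [0.4334, -0.0704, 0.0985]
tcp_rot: [[0.01, 1.0, 0.0], [1.0, -0.01, -0.0], [-0.0, 0.0, -1.0]]
contact_force: [-0.7, 0.6, -1.0]
width: 0.0618
grasp_force: 33.8
t: 8.3
eef_pos: [0.4335, -0.0704, 0.0979]
tcp_rot: [[0.01, 1.0, 0.001], [1.0, -0.01, -0.0], [-0.0, 0.001, -1.0]]
contact_force: [-1.7, 0.1, 3.5]
width: 0.0613
grasp_force: 34.3
```

```bash
python3 -m jog '[0,0,0,0,0,0,1,0,0,0,0,0,0,1,0,0,-0.01,0,0,0,1,0,0,-0.025,0,0,0,1,0,0,-0.04,0,0,0,1,0,0,-0.025,0,0,0,1]'
python3 -m jog '[0,0,0,0,0,-0.1428,1,0,0,0,0,0,-0.1428,1,0,0,0,0,0,-0.1428,1,0,0,0,0,0,-0.1428,1,0,0,0,0,0,-0.1428,1,0,0,0,0,0,-0.1428,1,0,0,0,0,0,-0.1428,1,0,0,0,0,0,-0.1428,1,0,0,0,0,0,-0.1428,1,0,0,0,0,0,-0.1428,1,0,0,0,0,0,-0.1428,1,0,0,0,0,0,0,1]'
python3 - <<'E'
from h import *
s=manip.observe();R=np.array(s["tcp_rot"]);p0=np.array(s["eef_pos"])
im=manip.camera("wrist"); cv2.imwrite("pics/w3.png",im[...,::-1])
r=manip.outline_of("battery","wrist")[0]; print(r["bbox"],r["conf"],np.argwhere(r["region"]).mean(0))
k=max(cv2.findContours(r["region"].astype(np.uint8),0,2)[0],key=cv2.contourArea); print(cv2.minAreaRect(k))
print(manip.tip_of("battery","wrist")[:1]); c=at_z("wrist",manip.tip_of("battery","wrist")[0]["centre"],0)
print(p0,c,R.T@(c-p0))
E
```

```text
t: 8.9
eef_pos: [0.4337, -0.0704, 0.2005]
tcp_rot: [[0.01, 1.0, 0.002], [1.0, -0.01, -0.0], [-0.0, 0.002, -1.0]]
contact_force: [0.3, -0.5, 0.7]
width: 0.0855
grasp_force: 0.0
t: 10.1
eef_pos: [0.4335, -0.0704, 0.1981]
tcp_rot: [[-1.0, 0.008, 0.001], [0.008, 1.0, -0.0], [-0.001, -0.0, -1.0]]
contact_force: [0.4, -0.1, 0.4]
width: 0.0855
grasp_force: 0.0
[270.0, 164.6, 303.2, 270.3] 0.6 [216.0241215  286.32787373]
((286.5, 217.0), (104.0, 35.0), 90.0)
[{'centre': [287.8, 201.7], 'conf': 0.95}]
[ 0.4334704  -0.07037381  0.19807655] [ 0.43393667 -0.06419463  0.        ] [-0.00029069  0.00619118  0.19807651]
```

View pics/w3.png

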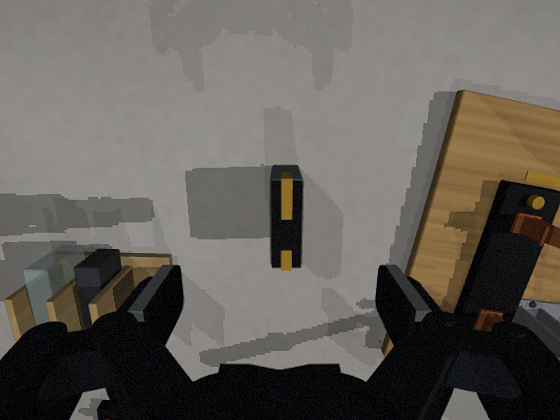

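The battery stands upright at (287,217) with its long side aligned with the tool's x. It is about 5 mm to the +y side of the tool centre.

```bash
python3 -m jog '[0,0.005,0.025,0,0,0,1,0,0,0.03,0,0,0,1,0,0,0.03,0,0,0,1,0,0,0.022,0,0,0,1,0,0,0,0,0,0,1,0,0,0,0,0,0,-0.8,0,0,0,0,0,0,-0.8,0,0,0,0,0,0,-0.8,0,0,0,0,0,0,-0.8,0,0,0,0,0,0,-0.8,0,0,0,0,0,0,-0.8,0,0,0,0,0,0,-0.8]' 35
```

```text
t: 11.5
eef_pos: [0.4338, -0.0655, 0.0912]
tcp_rot: [[-1.0, 0.01, 0.001], [0.01, 1.0, -0.0], [-0.001, -0.0, -1.0]]
contact_force: [-0.0, -0.1, 5.6]
width: 0.0219
grasp_force: 35.1
```

```bash
python3 -m jog '[0,0,-0.02,0,0,0,-0.8,0,0,-0.04,0,0,0,-0.8,0,0,-0.04,0,0,0,-0.8,0,0,-0.03,0,0,0,-0.8,-0.004,0.0485,0,0,0,0,-0.8,-0.004,0.0485,0,0,0,0,-0.8,-0.004,0.0485,0,0,0,0,-0.8,-0.004,0.0485,0,0,0,0,-0.8,-0.004,0.0485,0,0,0,0,-0.8,-0.004,0.0485,0,0,0,0,-0.8,-0.004,0.0485,0,0,0,0,-0.8,-0.004,0.0485,0,0,0,0,-0.8]'
python3 -m jog '[-0.03,0,0,0,0,0.12,-0.8,-0.03,0,0,0,0,0.035,-0.8,0,0,0,0,0,0,-0.8,0,0,0,0,0,0,-0.8]'
python3 - <<'E'
from h import *
s=manip.observe();R=np.array(s["tcp_rot"]);p0=np.array(s["eef_pos"]);print(p0,R)
im=manip.camera("wrist"); cv2.imwrite("pics/w4.png",im[...,::-1])
for n,z in(("cradle_floor",.021),("battery",.13),("board",0),("bolt_knob",.112)):
  for r in manip.tip_of(n,"wrist")[:1]: print(n,r,at_z("wrist",r["centre"],z))
E
```

```text
t: 12.7
eef_pos: [0.469, 0.3244, 0.2201]
tcp_rot: [[-1.0, 0.01, -0.0], [0.01, 1.0, -0.0], [0.0, -0.0, -1.0]]
contact_force: [0.9, -0.6, -1.8]
width: 0.0219
grasp_force: 34.8
t: 13.1
eef_pos: [0.5291, 0.3179, 0.2194]
tcp_rot: [[-0.986, 0.165, -0.002], [0.165, 0.986, -0.001], [0.001, -0.001, -1.0]]
contact_force: [-0.5, 0.3, -1.2]
width: 0.022
grasp_force: 35.0
[0.52914027 0.31791763 0.21944792] [[-9.86367035e-01  1.64552637e-01 -1.58191596e-03]
 [ 1.64554079e-01  9.86367715e-01 -8.28468154e-04]
 [ 1.42402421e-03 -1.07748440e-03 -9.99998406e-01]]
cradle_floor {'centre': [270.4, 141.9], 'conf': 0.74} [0.47922977 0.31787156 0.021     ]
battery {'centre': [279.3, 253.8], 'conf': 0.81} [0.52785467 0.31718255 0.13      ]
board {'centre': [155.8, 174.6], 'conf': 0.74} [0.49243894 0.2113157  0.        ]
bolt_knob {'centre': [89.1, 296.5], 'conf': 0.78} [0.54618979 0.19375117 0.112     ]
```

View pics/w4.png

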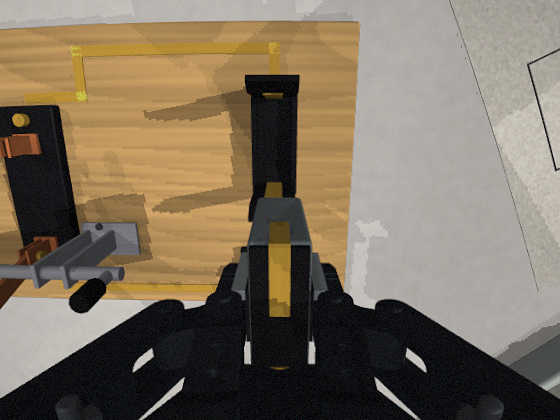

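The battery is held straight at (279,253). The cradle's far end wall has its top at (245–299, 76), and its floor strip lies between columns 252 and 297.

```bash
python3 - <<'E'
from h import *
s=manip.observe();R=np.array(s["tcp_rot"]);p0=np.array(s["eef_pos"])
f=lambda p,z:(lambda w:print(p,np.round(w,4),np.round(R.T@(w-p0),4)))(at_z("wrist",p,z))
for p in((245,76),(299,76),(247,95),(298,95)): f(p,.097)
print("edge");f((2,28),.015);f((358,22),.015);f((344,290),.015)
print("floor/lips");f((270.4,141.9),.021);f((297,180),.031);f((252,180),.031)
print("batt top");f((248,243),.193);f((312,243),.193)
E
```

```text
(245, 76) [0.4355 0.3134 0.097 ] [ 0.091  -0.0199  0.1237]
(299, 76) [0.4403 0.3426 0.097 ] [0.091  0.0097 0.1238]
(247, 95) [0.4455 0.3127 0.097 ] [ 0.081  -0.019   0.1237]
(298, 95) [0.4501 0.3406 0.097 ] [0.081  0.0093 0.1238]
edge
(2, 28) [0.3545 0.1234 0.015 ] [ 0.1398 -0.2206  0.2057]
(358, 22) [0.4017 0.3984 0.015 ] [0.1383 0.0584 0.2058]
(344, 290) [0.6259 0.3628 0.015 ] [-0.0887  0.06    0.2058]
floor/lips
(270.4, 141.9) [0.4795 0.3181 0.021 ] [ 0.0484 -0.0081  0.1998]
(297, 180) [0.5115 0.3343 0.031 ] [0.0195 0.0131 0.1898]
(252, 180) [0.5057 0.299  0.031 ] [ 0.0194 -0.0227  0.1898]
batt top
(248, 243) [0.4948 0.3127 0.193 ] [ 0.0324 -0.0108  0.0278]
(312, 243) [0.498  0.3326 0.193 ] [0.0324 0.0094 0.0278]
```

```bash
python3 -m jog '[0.024,-0.002,0,0,0,0,-0.8,0.024,-0.0022,0,0,0,0,-0.8,0,0,0.012,0,0,0,-0.8,0,0,0.01,0,0,0,-0.8,0,0,0,0,0,0,-0.8]'
python3 - <<'E'
from h import *
im=manip.camera("wrist"); cv2.imwrite("pics/w5.png",cv2.resize(im[100:350,160:400,::-1],None,fx=2.4,fy=2.4))
im=manip.camera("side"); cv2.imwrite("pics/s5.png",cv2.resize(im[90:180,180:300,::-1],None,fx=5,fy=5,interpolation=2))
E
```

```text
t: 13.85
eef_pos: [0.4807, 0.3215, 0.1965]
tcp_rot: [[-0.986, 0.164, -0.002], [0.164, 0.986, -0.001], [0.002, -0.002, -1.0]]
contact_force: [-0.3, -0.2, -1.9]
width: 0.0216
grasp_force: 35.0
```

View pics/w5.png

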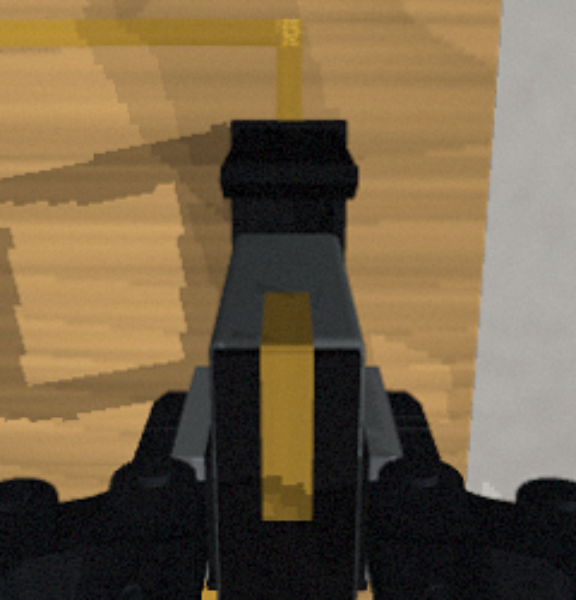

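View pics/s5.png

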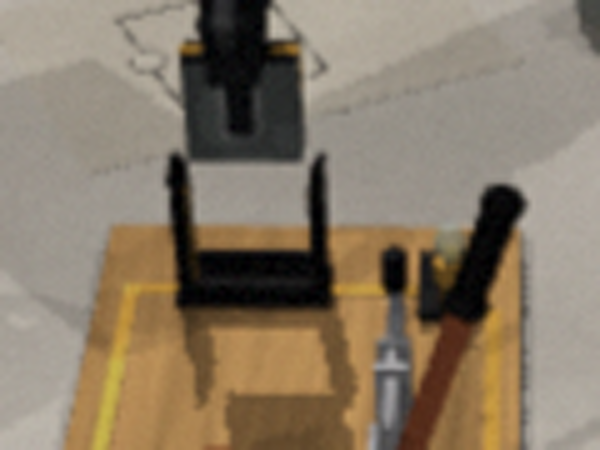

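Wrist crop: the battery's bottom edge (236–343) is centred on the cradle wall (232–347), so y is good. Side crop: the battery's bottom (188–303) sits between the wall tops (175–322), perhaps 1 mm toward −x.

```bash
python3 - <<'E'
from h import *
s=manip.observe();R=np.array(s["tcp_rot"]);p0=np.array(s["eef_pos"])
i=manip.camera_info("wrist");print("cam",R.T@(np.array(i["eye"])-p0))
g=lambda c,r:(160+c/2.4,100+r/2.4)
for n,p,z in(("batt edge",g(289.5,236),p0[2]-.0912),("flare outer",g(289.5,162),.097),("flare inner",g(289.5,197),.097),("flare inner87",g(289.5,197),.087),("wall base",g(289.5,122),.021)):
    w=at_z("wrist",p,z);print(n,np.round(R.T@(w-p0),4))
# side: predicted battery-centred cradle features vs seen
q=lambda c,r:(180+c/5,90+r/5)
B=R*[-1,1,-1]
for n,c,r,z,y in(("L inner top",180,158,.097,-.015),("R inner top",314,155,.097,-.015),("bat L",188,155,.105,-.011),("bat R",303,160,.105,-.011)):
    print(n,np.round(R.T@(at_z("side",q(c,r),z)-p0),4))
E
```

```text
cam [ 0.07254485 -0.00101359 -0.0693791 ]
batt edge [ 0.0303 -0.0003  0.0912]
flare outer [ 0.0442 -0.0003  0.1009]
flare inner [ 0.0365 -0.0003  0.1009]
flare inner87 [ 0.0344 -0.0002  0.1109]
wall base [ 0.044  -0.      0.1769]
L inner top [0.0358 0.007  0.1009]
R inner top [-0.0369  0.0108  0.1009]
bat L [ 0.0299 -0.0023  0.0929]
bat R [-0.0325 -0.0064  0.0929]
```

```bash
python3 -m jog '[0.0012,0,0.01,0,0,0,-0.8,0,0,0.012,0,0,0,-0.8,0,0,0.015,0,0,0,-0.8,0,0,0.015,0,0,0,-0.8,0,0,0.013,0,0,0,-0.8,0,0,0.01,0,0,0,-0.8,0,0,0.004,0,0,0,-0.8,0,0,0,0,0,0,-0.8]'
```

```text
t: 14.75
eef_pos: [0.4796, 0.3219, 0.1188]
tcp_rot: [[-0.986, 0.164, -0.001], [0.164, 0.986, -0.001], [0.001, -0.001, -1.0]]
contact_force: [0.1, -0.2, -0.7]
width: 0.0215
grasp_force: 35.0
```

```bash
python3 -m jog '[0,0,0.003,0,0,0,-0.8,0,0,0.0025,0,0,0,-0.8,0,0,0,0,0,0,-0.8]'; python3 -m jog '[0,0,0.001,0,0,0,-0.8,0,0,0,0,0,0,-0.8]'
```

```text
t: 15.05
eef_pos: [0.4798, 0.3221, 0.1139]
tcp_rot: [[-0.986, 0.164, 0.0], [0.164, 0.986, 0.0], [-0.0, 0.0, -1.0]]
contact_force: [-0.1, -0.7, -1.7]
width: 0.0218
grasp_force: 35.0
t: 15.25
eef_pos: [0.4799, 0.3221, 0.113]
tcp_rot: [[-0.986, 0.164, 0.0], [0.164, 0.986, 0.0], [-0.0, 0.0, -1.0]]
contact_force: [1.1, -1.0, -0.7]
width: 0.0217
grasp_force: 35.0
```

```bash
python3 -m jog '[0,0,0.001,0,0,0,-0.8,0,0,0,0,0,0,-0.8]';python3 -m jog '[0,0,0.0007,0,0,0,-0.8,0,0,0,0,0,0,-0.8]'
```

```text
t: 15.45
eef_pos: [0.4799, 0.3221, 0.1123]
tcp_rot: [[-0.986, 0.164, 0.0], [0.164, 0.986, 0.0], [-0.0, 0.0, -1.0]]
contact_force: [-1.8, -0.1, 1.1]
width: 0.0217
grasp_force: 35.4
t: 15.65
eef_pos: [0.4799, 0.3221, 0.1123]
tcp_rot: [[-0.986, 0.164, 0.001], [0.164, 0.986, 0.001], [-0.001, 0.001, -1.0]]
contact_force: [-2.7, -2.0, 7.6]
width: 0.0214
grasp_force: 36.2
```

```bash
python3 -m jog '[0,0,0,0,0,0,0.2,0,0,0,0,0,0,0.2,0,0,-0.005,0,0,0,0.2,0,0,-0.025,0,0,0,0.2,0,0,-0.04,0,0,0,0.2,0,0,-0.03,0,0,0,0.2,0,0,-0.028,0,0,0,0.2,-0.029,-0.04,0,0,0,0,0.2,-0.029,-0.04,0,0,0,0,0.2,-0.029,-0.04,0,0,0,0,0.2,0,0,0,0,0,0,0.2]'
python3 - <<'E'
from h import *
s=manip.observe();R=np.array(s["tcp_rot"]);p0=np.array(s["eef_pos"]);print(p0)
im=manip.camera("wrist"); side=manip.camera("side")
cv2.imwrite("pics/c6.png",np.hstack([cv2.resize(im,(480,360)),cv2.resize(side[110:170,200:290],None,fx=3.5,fy=6,interpolation=2)[:360]])[...,::-1])
for c in("wrist","side"):
  for n,z in(("bolt_knob",.112),("battery",.021),("cradle_floor",.021),("blade_handle",.18)):
    for r in manip.tip_of(n,c)[:1]:
      w=at_z(c,r["centre"],z); print(c,n,np.round(r["centre"]),r["conf"],np.round(w,4),np.round(R.T@(w-p0),4))
E
```

```text
t: 16.75
eef_pos: [0.5478, 0.1849, 0.2394]
tcp_rot: [[-0.986, 0.169, 0.001], [0.169, 0.986, -0.001], [-0.001, -0.001, -1.0]]
contact_force: [-0.7, 1.1, -1.1]
width: 0.0513
grasp_force: 0.0
[0.54784738 0.18486513 0.23936607]
wrist bolt_knob [295. 220.] 0.74 [0.5409 0.199  0.112 ] [0.0093 0.0129 0.1273]
wrist battery [429.  92.] 0.65 [0.478  0.3266 0.021 ] [0.093  0.1281 0.2182]
wrist cradle_floor [426.  94.] 0.59 [0.479  0.3241 0.021 ] [0.0917 0.1258 0.2182]
side bolt_knob [259. 143.] 0.43 [0.5482 0.1971 0.112 ] [0.0018 0.0123 0.1274]
side battery [236. 145.] 0.86 [0.4963 0.3254 0.021 ] [0.0748 0.1299 0.2182]
side cradle_floor [228. 148.] 0.75 [0.4732 0.3135 0.021 ] [0.0955 0.1144 0.2182]
side blade_handle [278. 138.] 0.71 [0.582  0.1139 0.18  ] [-0.0457 -0.0641  0.0595]
```

View pics/c6.png

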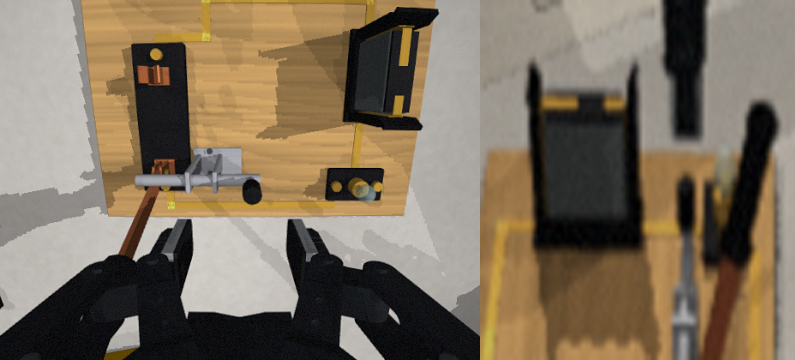

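The battery is seated in the cradle, level with its walls. In the wrist view the knob is at about (294,223), and the jaw is open around it at 51 mm.

```bash
python3 -m jog '[0.007,0.0125,0.021,0,0,0,0.2,0,0,0.025,0,0,0,0.2,0,0,0.02,0,0,0,0.2,0,0,0.005,0,0,0,0.2,0,0,0,0,0,0,-1,0,0,0,0,0,0,-1,0,0,0,0,0,0,-1,0,0,0,0,0,0,-1,0,0,0,0,0,0,-1,0,0,0,0,0,0,-1]' 25
```

```text
t: 18.25
eef_pos: [0.5414, 0.2029, 0.1694]
tcp_rot: [[-0.986, 0.164, 0.001], [0.164, 0.986, 0.001], [-0.001, 0.001, -1.0]]
contact_force: [-2.7, -1.2, 6.7]
width: 0.0129
grasp_force: 24.8
```

```bash
python3 -m jog '[0,0.006,0,0,0,0,-1,0,0.008,0,0,0,0,-1,0,0.008,0,0,0,0,-1,0,0.005,0,0,0,0,-1,0,0,0,0,0,0,-1]'
```

```text
t: 18.75
eef_pos: [0.5448, 0.2234, 0.1686]
tcp_rot: [[-0.986, 0.169, -0.002], [0.169, 0.985, -0.015], [-0.001, -0.015, -1.0]]
contact_force: [-8.1, -40.6, 13.3]
width: 0.013
grasp_force: 27.1
```

```bash
python3 -m jog '[0,-0.004,0,0,0,0,-1,0,0,0,0,0,0,-1]';python3 -m jog '[0,0,0,0,0,0,0.2,0,0,0,0,0,0,0.2,0,0,0,0,0,0,0.2,0,0,-0.02,0,0,0,0.2,0,0,-0.04,0,0,0,0.2,0,0,-0.01,0,0,0,0.2,0,0,0,0,0,0,0.2]'
python3 - <<'E'
from h import *
s=manip.observe();R=np.array(s["tcp_rot"]);p0=np.array(s["eef_pos"]);print(p0)
im=manip.camera("wrist"); side=manip.camera("side");sc=manip.camera("scene")
cv2.imwrite("pics/c7.png",np.hstack([cv2.resize(im,(480,360)),cv2.resize(sc[130:220,300:380],(320,360),interpolation=2)])[...,::-1])
D={}
for c in("wrist","side","scene"):
  for n,z in(("bolt_knob",.112),("blade_handle",.18),("blade_hinge",.045)):
    for r in manip.tip_of(n,c)[:1]:
      D.setdefault(n,[]).append((c,r["centre"]))
      w=at_z(c,r["centre"],z); print(c,n,np.round(r["centre"]),r["conf"],np.round(w,4),np.round(R.T@(w-p0),4))
for n in D: print(n,tri([q for q in D[n] if q[0]!="wrist"]))
E
```

```text
t: 18.95
eef_pos: [0.5447, 0.2224, 0.169]
tcp_rot: [[-0.986, 0.167, -0.0], [0.167, 0.986, -0.006], [-0.001, -0.006, -1.0]]
contact_force: [-5.2, -20.2, 9.7]
width: 0.0128
grasp_force: 25.9
t: 19.65
eef_pos: [0.5456, 0.2262, 0.2402]
tcp_rot: [[-0.986, 0.164, 0.003], [0.164, 0.986, 0.002], [-0.003, 0.002, -1.0]]
contact_force: [0.4, -0.2, -0.8]
width: 0.0513
grasp_force: 0.0
[0.54555176 0.22615194 0.2401976 ]
wrist bolt_knob [255. 135.] 0.68 [0.4837 0.2202 0.112 ] [ 0.0605 -0.0163  0.128 ]
side bolt_knob [258. 138.] 0.5 [0.5474 0.2206 0.112 ] [-0.0023 -0.0054  0.1282]
side blade_handle [278. 136.] 0.83 [0.5846 0.1216 0.18  ] [-0.0555 -0.0969  0.0602]
side blade_hinge [262. 185.] 0.77 [0.5438 0.1123 0.045 ] [-0.0163 -0.113   0.195 ]
scene bolt_knob [374. 159.] 0.66 [0.549  0.2208 0.112 ] [-0.0039 -0.005   0.1282]
scene blade_handle [347. 169.] 0.8 [0.5728 0.0995 0.18  ] [-0.0475 -0.1206  0.0601]
scene blade_hinge [335. 194.] 0.59 [0.5318 0.1171 0.045 ] [-0.0037 -0.1103  0.195 ]
bolt_knob [0.54773088 0.22253936 0.11031614]
blade_handle [0.58140995 0.08940674 0.19892853]
blade_hinge [0.54079182 0.10668563 0.05475675]
```

View pics/c7.png

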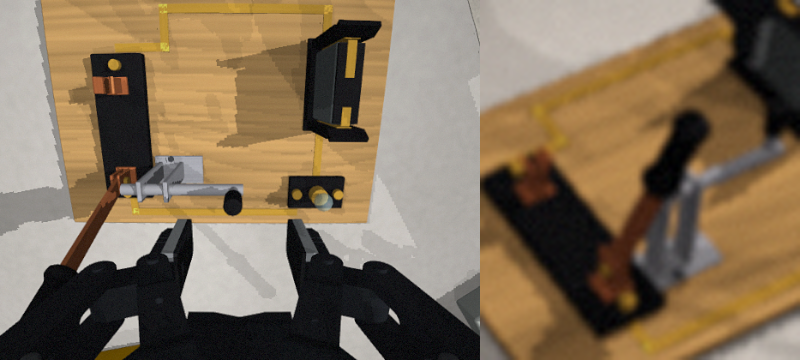

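The scene and side networks put the knob at y≈0.221, against about 0.188 before, and it stopped hard. So the bolt is fully drawn, and the blade is still leaning back. Next I'll go behind the handle with closed fingers.

```bash
python3 -m jog '[-0.033,0,-0.01,0,0,0,-1,-0.033,0,-0.0075,0,0,0,-1,-0.0305,0,0,0,0,0,-1,0,-0.0385,0,0,0,0,-1,0,-0.0385,0,0,0,0,-1,0,-0.0385,0,0,0,0,-1,0,0,0,0,0,0,-1,0,0,0,0,0,0,-1]' 30
python3 - <<'E'
from h import *
s=manip.observe();p=np.array(s["eef_pos"]);h=np.array([.533,.111,.045]);d=p-h
print(p,d@[.986,-.165,0],d@[.165,.986,0],s["width"])
sd=manip.camera("side");sc=manip.camera("scene")
cv2.imwrite("pics/c8.png",np.hstack([cv2.resize(sd[80:220,190:330],(400,400),interpolation=2),cv2.resize(sc[90:230,280:420],(400,400),interpolation=2)])[...,::-1])
E
```

```text
t: 21.05
eef_pos: [0.6211, 0.095, 0.2559]
tcp_rot: [[-0.986, 0.166, 0.0], [0.166, 0.986, 0.0], [-0.0, 0.0, -1.0]]
contact_force: [-0.1, 0.0, -0.7]
width: 0.0001
grasp_force: 0.0
[0.62111411 0.09498386 0.25591375] 0.08952317103628495 -0.0012530883777083035 9.746349170921356e-05
```

View pics/c8.png

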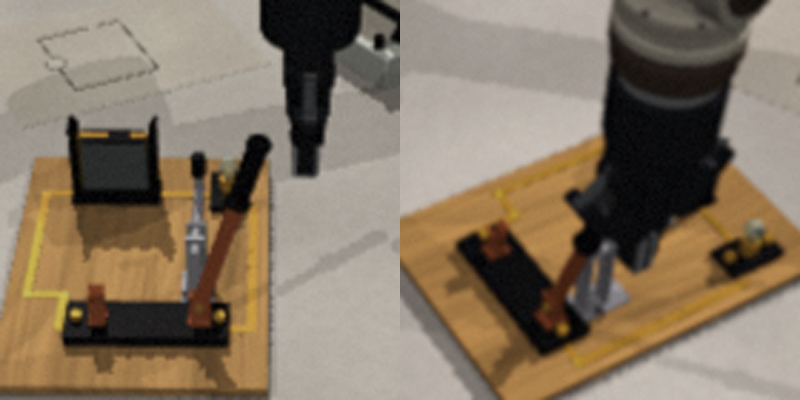

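The side crop shows the fingertips at (305,170), to the right of the handle (245,170). The blade is clear of the bolt, so I'll push along the arc.

```bash
python3 -m jog '[0.02,0,-0.003,0,0,0,-1,0.025,0,-0.004,0,0,0,-1,0.0245,0,-0.0046,0,0,0,-1,0.02,0,0.001,0,0,0,-1,0.019,0,0.0018,0,0,0,-1,0.019,0,0.006,0,0,0,-1,0.018,0,0.0068,0,0,0,-1]'
python3 - <<'E'
from h import *
s=manip.observe();p=np.array(s["eef_pos"]);d=p-[.533,.111,.045]
print(d@[.986,-.165,0],d@[.165,.986,0],p[2])
sd=manip.camera("side")
for r in manip.tip_of("blade_handle","side")[:1]:
    e,v=ray("side",r["centre"]);n=np.array([.165,.986,0]);q=e+v*((np.array([.533,.111,.045])-e)@n)/(v@n)-[.533,.111,.045];x=q@[.986,-.165,0];print(r,x,q[2],np.hypot(x,q[2]),np.degrees(np.arctan2(q[2],-x)))
E
```

```text
t: 21.85
eef_pos: [0.477, 0.1209, 0.2519]
tcp_rot: [[-0.987, 0.163, 0.001], [0.163, 0.987, 0.0], [-0.001, 0.001, -1.0]]
contact_force: [1.7, -0.3, -0.5]
width: -0.0003
grasp_force: 0.4
-0.056851817837976076 0.000510034349319344 0.25185085281191544
{'centre': [222.8, 143.3], 'conf': 0.86} -0.07860918136763219 0.12786933538510054 0.15009986784510043 58.41838829945849
```

Blade follows: 58° with radius 0.150, as expected. Continuing the arc to about 15°.

```bash
python3 -m jog '[0.017,0,0.01,0,0,0,-1,0.0155,0,0.012,0,0,0,-1,0.014,0,0.0145,0,0,0,-1,0.0115,0,0.015,0,0,0,-1,0.009,0,0.0175,0,0,0,-1,0.008,0,0.018,0,0,0,-1,0.003,0,0.01,0,0,0,-1,0.003,0,0.01,0,0,0,-1,0,0,0,0,0,0,-1]'
python3 - <<'E'
from h import *
s=manip.observe();p=np.array(s["eef_pos"]);d=p-[.533,.111,.045]
print(d@[.986,-.165,0],d@[.165,.986,0],p[2])
sd=manip.camera("side")
for r in manip.tip_of("blade_handle","side")[:1]:
    e,v=ray("side",r["centre"]);n=np.array([.165,.986,0]);q=e+v*((np.array([.533,.111,.045])-e)@n)/(v@n)-[.533,.111,.045];x=q@[.986,-.165,0];print(r,x,q[2],np.hypot(x,q[2]),np.degrees(np.arctan2(q[2],-x)))
E
```

```text
t: 22.85
eef_pos: [0.3975, 0.1331, 0.1438]
tcp_rot: [[-0.986, 0.164, -0.001], [0.164, 0.986, -0.0], [0.001, -0.001, -1.0]]
contact_force: [-0.6, -0.1, 0.1]
width: -0.0
grasp_force: 0.0
-0.13727878429071527 -0.0006075895438680992 0.14384047315369494
{'centre': [199.3, 179.7], 'conf': 0.85} -0.14472687055222294 0.018004823158928082 0.1458425202635506 7.091477334162375
```

```bash
python3 -m jog '[0,0,0.006,0,0,0,-1,0,0,0.005,0,0,0,-1,0,0,0.003,0,0,0,-1,0,0,0,0,0,0,-1]'; python3 -m jog '[0,0,0.002,0,0,0,-1,0,0,0.002,0,0,0,-1,0,0,0,0,0,0,-1]'
```

```text
t: 23.35
eef_pos: [0.3975, 0.1328, 0.1302]
tcp_rot: [[-0.986, 0.164, -0.001], [0.164, 0.986, -0.0], [0.001, -0.0, -1.0]]
contact_force: [-0.6, -0.2, 0.3]
width: 0.0001
grasp_force: 0.0
t: 23.65
eef_pos: [0.3977, 0.133, 0.1266]
tcp_rot: [[-0.986, 0.164, 0.0], [0.164, 0.986, 0.0], [-0.0, 0.0, -1.0]]
contact_force: [-0.0, 0.6, 0.9]
width: -0.0003
grasp_force: 0.0
```

```bash
python3 -m jog '[0,0,0.002,0,0,0,-1,0,0,0,0,0,0,-1]'; python3 -m jog '[0,0,0.002,0,0,0,-1,0,0,0,0,0,0,-1]'
python3 - <<'E'
from h import *
sd=manip.camera("side")
cv2.imwrite("pics/c9.png",np.hstack([cv2.resize(sd[120:230,170:300],(400,340),interpolation=2),cv2.resize(manip.camera("wrist"),(400,340))])[...,::-1])
for r in manip.tip_of("blade_handle","side")[:1]:
    e,v=ray("side",r["centre"]);n=np.array([.165,.986,0]);q=e+v*((np.array([.533,.111,.045])-e)@n)/(v@n)-[.533,.111,.045];x=q@[.986,-.165,0];print(r,x,q[2],np.degrees(np.arctan2(q[2],-x)))
E
```

```text
t: 23.85
eef_pos: [0.3978, 0.133, 0.1261]
tcp_rot: [[-0.986, 0.164, 0.001], [0.164, 0.986, 0.0], [-0.001, 0.001, -1.0]]
contact_force: [-4.5, -1.7, 13.6]
width: -0.0
grasp_force: 6.6
t: 24.05
eef_pos: [0.3978, 0.1331, 0.1256]
tcp_rot: [[-0.986, 0.164, 0.002], [0.164, 0.986, 0.001], [-0.002, 0.001, -1.0]]
contact_force: [-10.8, -3.9, 27.8]
width: -0.0002
grasp_force: 14.1
{'centre': [199.5, 183.7], 'conf': 0.89} -0.14560414981528622 0.00510801702783352 2.009199894783869
```

View pics/c9.png

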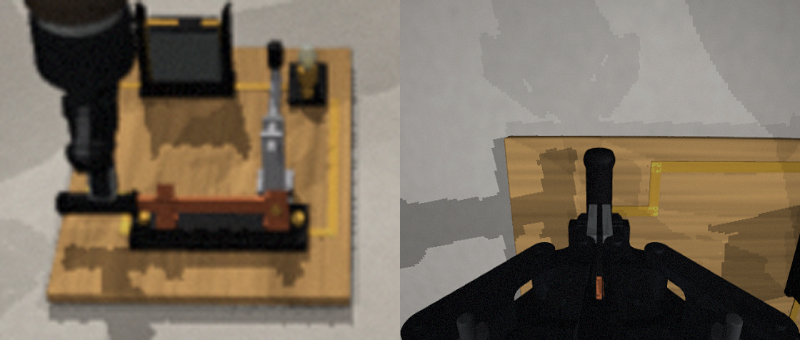

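The blade lies level in its jaws with the fingertips on the handle. It stopped hard at the height predicted for home. Next: retreat and a final check.

```bash
python3 -m jog '[0,0,-0.01,0,0,0,-1,0,0,-0.03,0,0,0,-1,0,0,-0.04,0,0,0,-1,0,0,-0.04,0,0,0,-1,0,0,0,0,0,0,-1,0,0,0,0,0,0,-1]'
python3 - <<'E'
from h import *
for c in("side","scene"):
  manip.camera(c)
  for n,pt in(("blade_handle",0),("bolt_knob",0),("battery",0)):
    for r in manip.tip_of(n,c)[:1]:
      print(c,n,r["centre"],r["conf"],at_z(c,r["centre"],{"blade_handle":.045,"bolt_knob":.112,"battery":.021}[n]))
print("exp handle",proj("side",[.533-.148*.986,.111+.148*.165,.045]),proj("scene",[.533-.148*.986,.111+.148*.165,.045]))
print(manip.hand_in())
E
```

```text
t: 24.8
eef_pos: [0.398, 0.1331, 0.2434]
tcp_rot: [[-0.986, 0.164, 0.002], [0.164, 0.986, 0.0], [-0.001, 0.001, -1.0]]
contact_force: [-0.5, -0.0, -0.9]
width: 0.0003
grasp_force: 0.0
side blade_handle [199.5, 186.4] 0.6 [0.38863813 0.13076813 0.045     ]
side bolt_knob [259.6, 136.4] 0.52 [0.55290692 0.22558571 0.112     ]
side battery [231.5, 146.5] 0.84 [0.48327011 0.3191589  0.021     ]
scene blade_handle [300.8, 159.4] 0.87 [0.39061573 0.12872476 0.045     ]
scene bolt_knob [373.0, 160.3] 0.67 [0.55130313 0.21633675 0.112     ]
scene battery [375.1, 154.6] 0.87 [0.48670882 0.31082341 0.021     ]
exp handle [[198.79157297 185.26166281]] [[301.88984579 157.47023656]]
the job is handed in; nothing more can be done
None
```

I handed the job in at about 25 s of the 72 s. By the camera and force readings, the battery stands in the cradle, the bolt is fully drawn back and the blade is home in its jaws; no verdict came back from the judge.

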